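# Roll a paste pot to its index stop, label to the front, and clip it down

### The arm

A 7-joint arm with a two-finger parallel gripper is mounted at the origin on a cart in front of the work surface, level with it; the furniture and walls round the work are solid. World frame = base frame: x ahead of the robot, y to its left, z up, the work surface at z = 0. Lengths are in m, angles in rad, forces in N, time in s.
With the tool pointing down it reaches from about 0.4 to 0.85 m from the base axis. Payload 4.5 kg.
Tool frame: the origin (TCP) lies where the fingers leave the gripper's body, on its centre line; the fingertips stand 64 mm ahead of it and the grasp point (between the pads) lies 45 mm ahead of it; z points along the fingers, y is the line along which they close (so a half turn about z gives the same grasp; the last joint's range is limited). The gripper opens to 88 mm and grips with 3 to 60 N. Pads are 18 mm wide; open, the fingers measure 123 mm over their backs; the gripper's body (75 mm by 187 mm) begins 45 mm behind the grasp point.
Start: joints at [1.315, 0.689, -0.195, 1.565, 0.157, 0.902, -0.215], TCP at [0.179, -0.599, 0.303] pointing down, gripper open.
Joint ranges: [-3.01, 3.01], [-0.46, 2.08], [-1.47, 1.51], [0.13, 2.56], [-1, 4.14], [0.04, 2.09], [-2.66, 2.66]. Speed limits (rad/s): [2.57, 2.57, 3.14, 3.14, 3.14, 3.14, 3.14].

### API

Orientations are given as a unit quaternion [x, y, z, w].
In Python, from plant import r gives the robot as it stands.
- The arm moves only by the tool play_rows, never from a script. Its arguments are lists of equal length, an entry for each row: "translation": the shift along the tool's x, y, z in m, a list of three; "delta_rot": the turn, a rotation vector about the tool's x, y, z in degrees, a list of three; "grip": the opening, from -1 (shut) to 1 (fully open). In form: {"translation": [[x, y, z], ...], "delta_rot": [[rx, ry, rz], ...], "grip": [grip, ...]}. A call has 1 to 20 rows; each row shifts and turns the commanded pose from where the row before left it, along the tool's axes as they then stand; what a row does not reach is not made up. A row lasts 1/8 s, in which the tool goes at most 62.5 mm and 10.7 degrees, less where a joint would pass 70% of its speed; a pose out of reach is approached as far as the arm can. A call with a gripper value outside its range is refused whole. The fingers move at their own pace and stop on an object; "squeeze" is the grip in N (left out, the last holds). Time passes only in rows, so rows that do not move let the fingers close. It gives the time, the measured TCP pose, the force, the opening and the grip force at its end, in the units of the state.
- r.get_state(): the state, without advancing time (a new reading comes with each control period).
- r.snapshot(name): name is "side" or "top"; returns the picture (400x640x3 uint8, blue, green, red); there is no depth.
- r.get_calibration(name): a dict with "intrinsics" (3x3 intrinsics, pixels), "k1" (the pictures are not rectified: a ray, as slopes to the right and down, at radius r is drawn at 1 + k1 r^2 times it, then the intrinsics apply), "eye" and "rotation" of the camera in the world. Camera axes: x right, y up, looking along -z (the intrinsics and any distortion apply to the point x, -y, -z); pixel columns grow to the right and rows downward; lengths in m; the calibration is good to about 2 mm. A picture is of the moment at which its call begins. get_calibration takes no time and is no camera call.
- r.finish_job(): hands the job in; it is judged then, once.
Trained networks look in the newest picture that a camera, given by its name, has taken for a name from the list of things; names that differ only in an ending like _2 or _b are one class to them, and where a whole thing is asked for, a point or a joint stands for the part that bears it (a point fixed in the world has none). Each returns a list of dicts, best first, with "confidence" (0 to 1); they miss things now and then, are a little off and sometimes report something else, mostly with a low value. They report only what shows in the picture. A call takes as long as a camera call.
- r.look_for(camera, target): "point" ([x, y, z] in m, in world coordinates, good to about 4 mm: the middle of the surface that is visible of it).
- r.silhouettes(camera, target): "pixels" (400x640 bool, what is visible of it).
The state is a dict: "clock": time; "q": joint angles; "qd": joint speeds; "joint_torque": joint torques, N m; "tool_pos": TCP position; "eef_rot": TCP orientation; "contact_force": force on the tool from outside, world axes, zero at the start; "moment": the same for the moment, N m; "opening": opening from 0.0 (shut) to 1.0 (fully open); "finger_force": force on a finger pad.
Only numpy, scipy, OpenCV 4.12 (cv2) and the standard library are available. Lean on these libraries where they do the work, as an engineer would, in place of code of your own. Each camera call takes 0.05 s, during which the arm holds its last target. There are 200 camera calls.

### The job

The pot of filler paste stands on the little turntable of its bench stand with its label turned away. Roll it round by its lid with a fingertip until the stand's spring plunger snaps into the notch in the pot's foot, so that the pot is held with its label to the front of the stand; then swing the steel hold-down clip all the way over the pot's foot, ready for stirring. The lid cracks easily, so feel for it and keep every touch on the pot, the stand and the clip light (always less than 25 N), do not lift or tip the pot, and leave the bottle, the jar and the tape roll beside it where they are.

Things in the scene. Friction and masses are not known exactly. Their poses are not given: they have to be found in the camera images.
- pot: Round white paste pot with a black ribbed lid, loose, 74 mm tall: foot radius 50 mm, flange radius 57 (10 to 14 mm up), body radius 46, lid radius 50; 0.45 to 0.8 kg; too wide to grasp. Origin: centre of its underside, z up. Label on its own -x side; one notch (13 mm wide, 9 mm deep) in the foot's rim on its -y side. Starts turned 50 to 180 deg away, either way
- pot_label (a point): Middle of the pot's paper label (ochre bands on white), on the body on the pot's own -x side, 46 mm from its axis and 36 mm above its underside. A paper seal, white with an ochre end, runs from the label up over the lid's edge and 25 mm on to the lid's flat top, so it shows from above
- pot_lid (a point): Centre of the lid's flat top, 74 mm above the pot's underside, 84 mm above the desk; the lid does not unscrew. Closed fingertips pressed on it with 6 to 9 N, 35 to 40 mm from the axis, and moved round the axis carry pot and turntable with them, but creep: the pot turns by 60 to 95 % of the way. Turning with the lid they creep less. A hard touch-down spikes
- holder: Fixed bench stand: aluminium plate 150 (x) x 194 (y) mm, top 9 mm above the desk. In it a free steel turntable, radius 51 mm, on which the pot stands inside a low lip. Origin: on the turntable's axis, at desk level; front is -x (red line on the plate), yaw within 0.3 rad. On its -y side a grey housing with the plunger, on its +y side the clip. Home: the pot's axes lie along the stand's
- holder_seat (a point): Centre of the turntable's top, on its axis, 10 mm above the desk. The pot turns about this axis, with under 1 mm of play
- pin (a joint): How far the sprung plunger has moved in towards the axis, m. Its round steel tip (6.4 mm thick, 16 mm above the desk) rubs on the rim of the pot's foot at 0 to 2 mm; it snaps to 4.5 mm when the notch comes round to it (stand's -y side) and then stops the pot from turning more than about 5 deg either way, so the fingertips slip on the lid. Spring 1.4 to 1.8 N
- clip_knob (a point): Centre of the top of the clip's red upright knob: 14 mm thick, 22 mm tall, top 52 mm above the desk, 40 mm from the pivot on the end of the clip's handle (a steel bar 12 mm wide, top 30 mm above the desk)
- clip_pivot (a point): Top of the clip on its upright pivot axis: stand x 0, y +78 mm, 30 mm above the desk. The clip's tab (16 mm wide) reaches 28 mm from here on the side away from the knob; its underside passes 1.5 mm above the pot's flange
- clip (a joint): Angle of the hold-down clip, rad. 0: open, knob on the front (-x) side of the pivot, tab to the rear; it grows clockwise seen from above as the knob is pushed out to +y; 1.57 is the stop: tab over the pot's flange, knob at +y. Stiff enough to stay where it is left; pushing the knob takes about 2 N. Starts at 0 to 0.3
- amber_bottle: Amber reagent bottle with black cap, 47 mm across, 94 mm tall, loose, standing just behind the stand, to the right. Origin: centre of its underside. Leave alone
- ochre_jar: Small jar of ochre pigment with a black lid, 45 mm across, 52 mm tall, loose, standing close on the stand's right. Origin: centre of its underside. Leave alone
- tape_ring: Roll of yellow paper tape lying flat, 48 mm across, 30 mm tall, loose, close on the stand's right, in front of the jar. Origin: centre of its underside. Leave alone

How it is judged:
By the outcome, as a careful person would: the job done as asked, in the order asked, and still so for the second after the job is handed in, with the robot touching nothing.
It also fails if it takes over 72 s, if anything falls off the work surface, if the arm or the gripper's body presses on something with over 40 N, if the wrist force passes 120 N, or if a joint passes its speed limit or range.

## Working session

There is one attempt and no reset: what is moved stays moved. The work goes in short steps, Python scripts to look and compute and a tool call to move; the robot and the scene stay as the last step left them, time stands still between calls to the robot, and variables do not carry over. Pictures are saved under pics/ and viewed, at most 10 in all, crops included, and the job is handed in when it is done.

Besides the shell and the picture viewer there is one more tool, called after "Request:" as name(argument=value, ...), one argument or row to a line, values as JSON. play_rows: Moves the arm, as the interface text tells. Its arguments: {"type":"object","properties":{"translation":{"type":"array","items":{"type":"array","items":{"type":"number"}}},"delta_rot":{"type":"array","items":{"type":"array","items":{"type":"number"}}},"grip":{"type":"array","items":{"type":"number"}},"squeeze":{"type":"number"}},"required":["translation","delta_rot","grip"]}

```bash
mkdir -p pics; ls; cat > h.py <<'E'
import numpy as np, cv2
from scipy.spatial.transform import Rotation as R
from plant import r
def cal(n):
    c=r.get_calibration(n); return np.array(c["intrinsics"]),c["k1"],np.array(c["eye"]),np.array(c["rotation"])
def proj(n,P):
    K,k,e,Ro=cal(n); p=(np.atleast_2d(P)-e)@Ro; s=np.c_[p[:,0]/-p[:,2],-p[:,1]/-p[:,2]]
    s=s*(1+k*(s**2).sum(1,keepdims=True)); return s@K[:2,:2].T+K[:2,2]
def unproj(n,uv,z):
    K,k,e,Ro=cal(n); d=(np.atleast_2d(uv)-K[:2,2])@np.linalg.inv(K[:2,:2]).T; s=d.copy()
    for _ in range(20): s=d/(1+k*(s**2).sum(1,keepdims=True))
    v=np.c_[s[:,0],-s[:,1],-np.ones(len(s))]@Ro.T
    return e+v*((z-e[2])/v[:,2])[:,None]
E
python3 - <<'E'
from h import *
for n in("top","side"):
    im=r.snapshot(n); cv2.imwrite(f"pics/{n}0.png",im); print(n,cal(n)[2])
    for t in["pot","pot_label","pot_lid","holder","clip_knob","clip_pivot","amber_bottle","ochre_jar","tape_ring"]:
        L=r.look_for(n,t)[:2]
        for d in L: print(t,round(d["confidence"],2),np.round(d["point"],3),proj(n,d["point"]).round())
s=r.get_state();print(s)
E
```

```text
pics
top [ 0.35967397 -0.02291874  0.91568213]Traceback (most recent call last):
  File "<stdin>", line 6, in <module>
  File "h.py", line 7, in proj
    K,k,e,Ro=cal(n); p=(np.atleast_2d(P)-e)@Ro; s=np.c_[p[:,0]/-p[:,2],-p[:,1]/-p[:,2]]
                       ~~~~~~~~~~~~~~~~~~~~^~~
ValueError: matmul: Input operand 1 has a mismatch in its core dimension 0, with gufunc signature (n?,k),(k,m?)->(n?,m?) (size 4 is different from 3)
```

Rotation is a quaternion.

```bash
sed -i 's/np.array(c\["rotation"\])/R.from_quat(c["rotation"]).as_matrix()/' h.py
python3 - <<'E'
from h import *
for n in("top","side"):
    im=r.snapshot(n); cv2.imwrite(f"pics/{n}0.png",im); print(n,cal(n))
    for t in["pot","pot_label","pot_lid","holder","clip_knob","clip_pivot","amber_bottle","ochre_jar","tape_ring"]:
        L=r.look_for(n,t)[:2]
        for d in L: print(t,round(d["confidence"],2),np.round(d["point"],3),proj(n,d["point"]).round())
s=r.get_state();print(s)
E
```

```text
top (array([[513.51200524,   0.        , 317.14376124],
       [  0.        , 513.51200524, 195.11310399],
       [  0.        ,   0.        ,   1.        ]]), -0.06550472707186143, array([ 0.35967397, -0.02291874,  0.91568213]), array([[-2.70021187e-02,  9.75700957e-01, -2.17436261e-01],
       [-9.99635157e-01, -2.64998019e-02,  5.22629029e-03],
       [-6.62721409e-04,  2.17498052e-01,  9.76060530e-01]]))
pot 0.9 [0.537 0.037 0.082] [[278. 201.]]
pot_label 0.75 [0.532 0.036 0.084] [[279. 204.]]
pot_lid 0.72 [0.535 0.033 0.079] [[281. 202.]]
holder 0.68 [0.511 0.111 0.031] [[238. 223.]]
holder 0.61 [0.532 0.019 0.006] [[292. 212.]]
clip_knob 0.75 [0.514 0.108 0.028] [[240. 221.]]
clip_pivot 0.79 [0.526 0.029 0.011] [[286. 215.]]
amber_bottle 0.57 [0.65  0.013 0.066] [[292. 139.]]
amber_bottle 0.22 [ 0.603 -0.079  0.049] [[346. 166.]]
ochre_jar 0.65 [ 0.601 -0.081  0.05 ] [[347. 167.]]
tape_ring 0.57 [ 0.533 -0.105  0.032] [[362. 207.]]
side (array([[496.94028686,   0.        , 316.6352441 ],
       [  0.        , 496.94028686, 195.76846414],
       [  0.        ,   0.        ,   1.
[... 803 characters left out ...]
9,  0.68910924, -0.194602  ,  1.56528535,  0.15731107,
        0.90250059, -0.21510844]), 'qd': array([ 3.37107754e-04,  5.87524343e-04,  6.42166717e-04,  1.25514009e-04,
       -2.45453699e-05, -1.49934514e-03,  5.30994437e-04]), 'joint_torque': array([-1.24943043e-05, -5.27500427e+01, -1.26723547e+00, -1.53744543e+01,
       -5.18575008e-02, -7.18073006e-04,  5.18391772e-06]), 'tool_pos': array([ 0.17861919, -0.59895844,  0.30274091]), 'eef_rot': array([9.89520214e-01, 1.44394405e-01, 9.03160029e-06, 4.02003622e-05]), 'contact_force': array([-0.43091881,  0.03541373,  1.17733557]), 'moment': array([ 0.07509433, -0.01058264,  0.05648407]), 'finger_force': 0.0, 'opening': 1.0017286952962565}
```

View pics/top0.png

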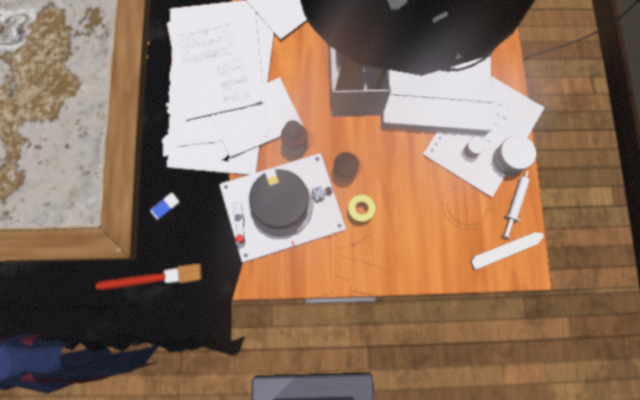

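View pics/side0.png

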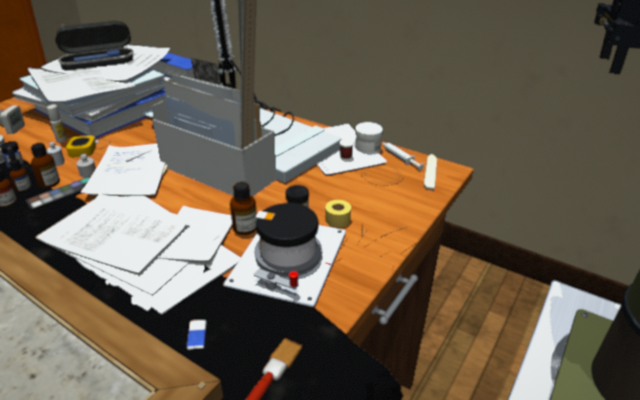

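The top view shows the stand with corners at about (221,184), (323,155), (345,228), (242,260), the lid near (279,200), the seal at (272,177) to the rear, and the red knob at (239,239). The side view agrees: knob at (293,277), seal end at (266,215). Next I'll take a zoomed, measured crop.

```bash
python3 - <<'E'
from h import *
im=cv2.imread("pics/top0.png")
c=cv2.resize(im[140:270,205:375],None,fx=4.7,fy=4.6,interpolation=cv2.INTER_CUBIC); cv2.imwrite("pics/c0.png",c)
hsv=cv2.cvtColor(im,cv2.COLOR_BGR2HSV)
m=hsv[...,2]<75; m=(m*255).astype(np.uint8)
n,l,s,ce=cv2.connectedComponentsWithStats(m)
k=l[200,285]; print("lid comp",s[k],ce[k])
pts=np.argwhere(l==k)[:,::-1].astype(float)
W=unproj("top",pts,0.084)[:,:2]; h=cv2.minEnclosingCircle(W.astype(np.float32)); print("lid",h)
red=(hsv[...,1]>150)&((hsv[...,0]<6)|(hsv[...,0]>174))
red[:215]=0;red[265:]=0;red[:,:225]=0;red[:,310:]=0
for p in np.argwhere(red)[:,::-1]: print(p,im[p[1],p[0]],unproj("top",p,.052)[0].round(4))
cor=np.array([[221,184],[323,155],[345,228],[242,260]],float);print(unproj("top",cor,.009).round(4))
print("seal",unproj("top",[[272,177],[272,182],[272,172]],.084).round(4))
E
```

```text
lid comp [     0      0    640    400 202294] [337.4310459  200.88733724]
lid ((0.5731143355369568, 0.015294339507818222), 0.6577064990997314)
[238 236] [ 92  93 230] [0.4847 0.1086 0.052 ]
[239 236] [ 90  92 230] [0.4846 0.1069 0.052 ]
[237 237] [ 87  88 230] [0.483  0.1103 0.052 ]
[238 237] [ 86  88 231] [0.483  0.1086 0.052 ]
[239 237] [ 90  90 231] [0.4829 0.1069 0.052 ]
[240 237] [ 91  95 230] [0.4829 0.1052 0.052 ]
[236 238] [ 79  81 218] [0.4813 0.112  0.052 ]
[237 238] [ 78  79 229] [0.4813 0.1103 0.052 ]
[238 238] [ 86  88 231] [0.4813 0.1086 0.052 ]
[239 238] [ 90  92 230] [0.4812 0.1069 0.052 ]
[240 238] [ 94  96 230] [0.4812 0.1052 0.052 ]
[236 239] [ 72  73 206] [0.4796 0.112  0.052 ]
[237 239] [ 80  83 225] [0.4796 0.1103 0.052 ]
[238 239] [ 85  86 229] [0.4796 0.1086 0.052 ]
[239 239] [ 89  91 230] [0.4795 0.1069 0.052 ]
[241 239] [ 87  89 220] [0.4794 0.1035 0.052 ]
[242 239] [ 77  80 192] [0.4794 0.1018 0.052 ]
[237 240] [ 86  86 211] [0.4779 0.1103 0.052 ]
[238 240] [ 84  87 220] [0.4778 0.1086 0.052 ]
[239 240] [ 85  89 223] [0.4778 0.1069 0.052 ]
[240 240] [ 83  86 218] [0.4778 0.1052 0.052 ]
[241 240] [ 80  80 201] [0.4777 0.1035 0.052 ]
[239 241] [ 80  81 196] [0.4761 0.1069 0.052 ]
[240 241] [ 74  74 185] [0.4761 0.1052 0.052 ]
[[ 0.5872  0.1468  0.009 ]
 [ 0.637  -0.0406  0.009 ]
 [ 0.5002 -0.0758  0.009 ]
 [ 0.448   0.1079  0.009 ]]
seal [[0.578  0.0473 0.084 ]
 [0.5694 0.0474 0.084 ]
 [0.5867 0.0472 0.084 ]]
```

View pics/c0.png

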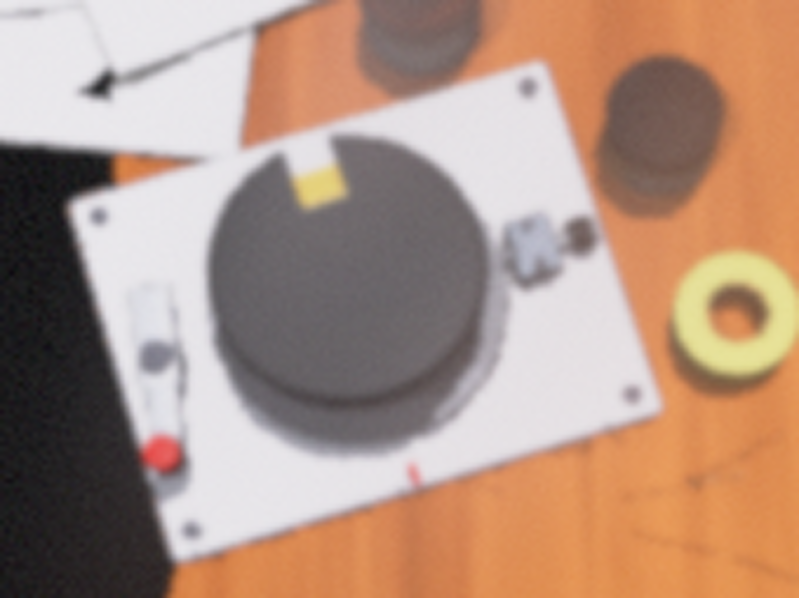

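```bash
python3 - <<'E'
from h import *
f=lambda a:np.array(a,float)/[4.7,4.6]+[205-.5*(1-1/4.7),140-.5*(1-1/4.6)]
C=unproj("top",f([[68,203],[545,62],[662,412],[175,562]]),.009)[:,:2];print(C.round(4))
c=C.mean(0);y=(C[0]-C[1]+C[3]-C[2]);x=(C[0]-C[3]+C[1]-C[2])
print("centre",c,"len",np.linalg.norm(y)/2,np.linalg.norm(x)/2,"yaw y",np.degrees(np.arctan2(-y[0],y[1])),"yaw x",np.degrees(np.arctan2(x[1],x[0])))
print("redline",unproj("top",f([[413,475]]),.009))
print("lid c",unproj("top",f([[350,268]]),.084), "ext",unproj("top",f([[210,275],[490,275],[350,137]]),.084))
S=unproj("top",f([[325,203],[310,145]]),.084);print(S)
for q in(unproj("top",f([[350,268]]),.084)[0],):
  for s in S: print(np.degrees(np.arctan2(*(s-q)[[1,0]])),np.linalg.norm(s-q))
K=unproj("top",f([[162,452]]),.052);P=unproj("top",f([[155,355]]),.030);print("knob",K,"pivot",P)
E
```

```text
[[ 0.5877  0.1503]
 [ 0.6408 -0.0362]
 [ 0.4981 -0.0766]
 [ 0.4449  0.1082]]
centre [0.54288645 0.03642491] len 0.19308968600218612 0.14863293876822825 yaw y 15.969776640960918 yaw x 16.11746823349411
redline [[0.47609912 0.01829773 0.009     ]]
lid c [[0.5419802  0.03585088 0.084     ]] ext [[ 0.54073634  0.08530923  0.084     ]
 [ 0.53806247 -0.01346342  0.084     ]
 [ 0.59091324  0.03532908  0.084     ]]
[[0.56634828 0.04446934 0.084     ]
 [0.58828494 0.04964854 0.084     ]]
19.47757524671883 0.02584726591288448
16.592742974615216 0.048316716275044656
knob [[0.48143601 0.10675898 0.052     ]] pivot [[0.52184457 0.11286264 0.03      ]]
```

The crop shows the stand's corners, pot, seal (crop 310–325, 145–203), knob (162,452) and pivot (155,355). From these:
- The stand is at (0.5425, 0.036) with yaw 16°.
- The pot is about 178° off home.
- The clip is at about 0.15 rad.

Next I move above the front part of the lid with the fingers shut.

Request:
play_rows(
  translation=[
    [0.01, -0.01, 0],
    [0.025, -0.026, 0.004],
    [0.0352, -0.036, 0.006],
    [0.0352, -0.036, 0.006],
    [0.0352, -0.036, 0.006],
    [0.0352, -0.036, 0.006],
    [0.0352, -0.036, 0.006],
    [0.0352, -0.036, 0.006],
    [0.0352, -0.036, 0.006],
    [0.0352, -0.036, 0.006],
    [0.0352, -0.036, 0.006],
    [0.0352, -0.036, 0.006],
    [0.0352, -0.036, 0.006],
    [0.0352, -0.036, 0.006],
    [0.0352, -0.036, 0.006],
    [0.025, -0.026, 0.006],
    [0.0105, -0.01, 0.004],
    [0, 0, 0],
  ],
  delta_rot=[
    [0, 0, 0],
    [0, 0, 0],
    [0, 0, 0],
    [0, 0, 0],
    [0, 0, 0],
    [0, 0, 0],
    [0, 0, 0],
    [0, 0, 0],
    [0, 0, 0],
    [0, 0, 0],
    [0, 0, 0],
    [0, 0, 0],
    [0, 0, 0],
    [0, 0, 0],
    [0, 0, 0],
    [0, 0, 0],
    [0, 0, 0],
    [0, 0, 0],
  ],
  grip=[-1, -1, -1, -1, -1, -1, -1, -1, -1, -1, -1, -1, -1, -1, -1, -1, -1, -1],
  squeeze=10,
)

```text
clock: 3.4
tool_pos: [0.5299, 0.0697, 0.2105]
eef_rot: [0.989, 0.145, -0.0, 0.0]
contact_force: [0.1, -0.1, -0.3]
opening: 0.005
finger_force: 0.0
```

```bash
cat > st.py <<'E'
from h import *
s=r.get_state();print(round(s['clock'],2),'q',s['q'].round(2),'pos',s['tool_pos'].round(4),'F',s['contact_force'].round(2),'M',s['moment'].round(2),'op',round(s['opening'],3))
m=R.from_quat(s['eef_rot']).as_matrix();print('yaw',np.degrees(np.arctan2(m[1,0],m[0,0])).round(2),'z',m[:,2].round(3))
p=s['tool_pos'][:2]-[.5425,.036];print('rad',np.hypot(*p).round(4),'phi',np.degrees(np.arctan2(p[1],p[0])).round(1))
E
python3 st.py
```

```text
3.4 q [-0.21  0.71 -0.01  1.93  0.01  0.5  -1.5 ] pos [0.5299 0.0697 0.2105] F [ 0.09 -0.11 -0.35] M [-0.01  0.02  0.02] op 0.005
yaw 16.67 z [-0.001 -0.    -1.   ]
rad 0.036 phi 110.6
```

Request:
play_rows(
  translation=[
    [-0.0115, 0.0045, 0],
    [-0.0114, 0.0045, 0],
    [0, 0, 0.01],
    [0, 0, 0.015],
    [0, 0, 0.015],
    [0, 0, 0.01],
    [0, 0, 0.003],
    [0, 0, 0.001],
    [0, 0, 0],
  ],
  delta_rot=[
    [0, 0, 0],
    [0, 0, 0],
    [0, 0, 9.3],
    [0, 0, 9.3],
    [0, 0, 9.3],
    [0, 0, 9.3],
    [0, 0, 9.3],
    [0, 0, 0],
    [0, 0, 0],
  ],
  grip=[-1, -1, -1, -1, -1, -1, -1, -1, -1],
)

```text
clock: 4.53
tool_pos: [0.5106, 0.0535, 0.157]
eef_rot: [0.966, -0.257, -0.0, 0.0]
contact_force: [0.2, -0.3, 1.0]
opening: 0.005
finger_force: 0.0
```

```bash
python3 st.py
```

```text
4.53 q [-0.29  0.8   0.15  2.03 -0.33  0.34 -1.96] pos [0.5106 0.0535 0.157 ] F [ 0.2  -0.27  0.96] M [0.09 0.03 0.04] op 0.005
yaw -29.81 z [-0. -0. -1.]
rad 0.0364 phi 151.3
```

Request:
play_rows(
  translation=[
    [0, 0, 0.002],
    [0, 0, 0.002],
    [0, 0, 0.001],
    [0, 0, 0.001],
    [0, 0, 0.0005],
    [0, 0, 0.0005],
    [0, 0, 0.0005],
  ],
  delta_rot=[
    [0, 0, 0],
    [0, 0, 0],
    [0, 0, 0],
    [0, 0, 0],
    [0, 0, 0],
    [0, 0, 0],
    [0, 0, 0],
  ],
  grip=[-1, -1, -1, -1, -1, -1, -1],
)

```text
clock: 5.4
tool_pos: [0.511, 0.0543, 0.1492]
eef_rot: [0.966, -0.258, 0.0, 0.0]
contact_force: [0.0, -0.2, -0.3]
opening: 0.007
finger_force: 0.0
```

Request:
play_rows(
  translation=[
    [0, 0, 0.0005],
    [0, 0, 0.0005],
    [0, 0, 0.0005],
  ],
  delta_rot=[
    [0, 0, 0],
    [0, 0, 0],
    [0, 0, 0],
  ],
  grip=[-1, -1, -1],
)

```text
clock: 5.78
tool_pos: [0.5109, 0.0543, 0.1479]
eef_rot: [0.966, -0.258, -0.0, -0.0]
contact_force: [-2.1, 0.2, 6.0]
opening: 0.002
finger_force: 3.3
```

Request:
play_rows(
  translation=[
    [0, 0, 0],
  ],
  delta_rot=[
    [0, 0, 0],
  ],
  grip=[-1],
)

```text
clock: 5.9
tool_pos: [0.5109, 0.0543, 0.148]
eef_rot: [0.966, -0.258, 0.0, -0.0]
contact_force: [-0.3, 0.4, 5.2]
opening: 0.005
finger_force: 2.2
```

```bash
python3 st.py
```

```text
5.9 q [-0.28  0.81  0.14  2.03 -0.33  0.32 -1.96] pos [0.5109 0.0543 0.148 ] F [-0.28  0.35  5.25] M [ 0.09  0.31 -0.01] op 0.005
yaw -29.9 z [ 0.  0. -1.]
rad 0.0365 phi 149.9
```

Request:
play_rows(
  translation=[
    [0, 0, 0.0004],
    [0.0001, 0.0032, 0],
    [0.0001, 0.0032, 0],
    [0.0002, 0.0032, 0],
    [0.0001, 0.0032, 0],
  ],
  delta_rot=[
    [0, 0, 0],
    [0, 0, -5],
    [0, 0, -5],
    [0, 0, -5],
    [0, 0, -5],
  ],
  grip=[-1, -1, -1, -1, -1],
)

```text
clock: 6.52
tool_pos: [0.5074, 0.0437, 0.1479]
eef_rot: [0.996, -0.084, 0.001, -0.001]
contact_force: [-0.0, 3.4, 6.8]
opening: 0.003
finger_force: 2.9
```

```bash
python3 st.py
```

```text
6.53 q [-0.22  0.8   0.07  2.04 -0.17  0.3  -1.75] pos [0.5074 0.0437 0.1479] F [-0.04  3.44  6.77] M [ 0.69 -0.04  0.01] op 0.003
yaw -9.64 z [ 0.002  0.002 -1.   ]
rad 0.036 phi 167.6
```

Request:
play_rows(
  translation=[
    [0.0001, 0.0032, 0.0001],
    [0.0001, 0.0032, 0],
    [0.0002, 0.0032, 0],
    [0.0001, 0.0032, 0],
    [0.0001, 0.0032, 0],
    [0.0001, 0.0032, 0],
    [0.0002, 0.0032, 0],
    [0.0001, 0.0032, 0],
  ],
  delta_rot=[
    [0, 0, -5],
    [0, 0, -5],
    [0, 0, -5],
    [0, 0, -5],
    [0, 0, -5],
    [0, 0, -5],
    [0, 0, -5],
    [0, 0, -5],
  ],
  grip=[-1, -1, -1, -1, -1, -1, -1, -1],
)

```text
clock: 7.52
tool_pos: [0.5113, 0.0193, 0.1479]
eef_rot: [0.965, 0.262, 0.001, -0.001]
contact_force: [-1.8, 3.4, 7.6]
opening: 0.005
finger_force: 4.0
```

```bash
python3 st.py; cat > seal.py <<'E'
from h import *
# angle of the seal: yellow pixels near the lid top plane
for n in("top","side"):
    im=r.snapshot(n); hsv=cv2.cvtColor(im,cv2.COLOR_BGR2HSV)
    cv2.imwrite(f"pics/last_{n}.png",im)
    m=(hsv[...,0]>12)&(hsv[...,0]<34)&(hsv[...,1]>80)&(hsv[...,2]>140)
    p=np.argwhere(m)[:,::-1].astype(float); W=unproj(n,p,.084)[:,:2]-[.5425,.036]
    rr=np.hypot(*W.T); k=(rr<.046)&(rr>.015); 
    if k.sum()>2: c=W[k].mean(0); print(n,k.sum(),'seal r',np.hypot(*c).round(4),'ang',np.degrees(np.arctan2(c[1],c[0])).round(1))
E
python3 seal.py
```

```text
7.53 q [-0.08  0.8  -0.07  2.03  0.16  0.31 -1.33] pos [0.5113 0.0193 0.1479] F [-1.76  3.37  7.65] M [0.86 0.35 0.01] op 0.005
yaw 30.37 z [ 0.002  0.002 -1.   ]
rad 0.0353 phi -151.9
side 54 seal r 0.0336 ang 59.4
```

Request:
play_rows(
  translation=[
    [0, 0.0033, 0.0001],
    [0, 0.0033, 0],
    [0, 0.0033, 0],
    [0, 0.0033, 0],
    [0.0001, 0.0033, 0],
    [0.0001, 0.0033, 0],
    [0.0002, 0.0033, 0],
    [0.0001, 0.0033, 0],
    [0.0001, 0.0033, 0],
    [0.0002, 0.0033, 0],
    [0.0001, 0.0033, 0],
    [0.0001, 0.0033, 0],
  ],
  delta_rot=[
    [0, 0, -5],
    [0, 0, -5],
    [0, 0, -5],
    [0, 0, -5],
    [0, 0, -5],
    [0, 0, -5],
    [0, 0, -5],
    [0, 0, -5],
    [0, 0, -5],
    [0, 0, -5],
    [0, 0, -5],
    [0, 0, -5],
  ],
  grip=[-1, -1, -1, -1, -1, -1, -1, -1, -1, -1, -1, -1],
)

```text
clock: 9.12
tool_pos: [0.5418, -0.0011, 0.1479]
eef_rot: [0.705, 0.709, -0.001, -0.001]
contact_force: [-5.0, 2.3, 13.1]
opening: 0.004
finger_force: 6.5
```

```bash
python3 st.py; python3 seal.py
```

```text
9.12 q [ 0.12  0.84 -0.34  1.93  0.58  0.47 -0.63] pos [ 0.5418 -0.0011  0.1479] F [-4.99  2.32 13.05] M [ 0.35  1.18 -0.03] op 0.004
yaw 90.31 z [-0.002 -0.    -1.   ]
rad 0.0371 phi -91.1
top 67 seal r 0.0314 ang 82.1
side 60 seal r 0.0297 ang 82.0
```

Request:
play_rows(
  translation=[
    [0.0001, 0.003, -0.0008],
    [0.0002, 0.0045, 0],
    [0.0003, 0.0045, 0],
    [0.0003, 0.0045, 0],
    [0.0003, 0.0045, 0],
    [0.0003, 0.0045, 0],
  ],
  delta_rot=[
    [0, 0, -5],
    [0, 0, -7],
    [0, 0, -7],
    [0, 0, -7],
    [0, 0, -7],
    [0, 0, -7],
  ],
  grip=[-1, -1, -1, -1, -1, -1],
)

```text
clock: 9.98
tool_pos: [0.5659, 0.0057, 0.148]
eef_rot: [0.42, 0.907, -0.002, -0.0]
contact_force: [-2.8, -1.9, 5.7]
opening: 0.001
finger_force: 2.8
```

```bash
python3 st.py; python3 seal.py
```

```text
9.97 q [ 0.22  0.89 -0.54  1.85  0.76  0.63 -0.1 ] pos [0.5659 0.0057 0.148 ] F [-2.82 -1.93  5.73] M [-0.38  0.47  0.04] op 0.001
yaw 130.28 z [-0.002 -0.003 -1.   ]
rad 0.0383 phi -52.4
top 72 seal r 0.0317 ang 86.5
side 63 seal r 0.0246 ang 89.8
```

Request:
play_rows(
  translation=[
    [0, 0, 0.0005],
    [0.0001, 0.0027, 0],
    [0.0001, 0.0027, 0],
    [0.0001, 0.0027, 0],
    [0.0001, 0.0027, 0],
  ],
  delta_rot=[
    [0, 0, 0],
    [0, 0, -4],
    [0, 0, -4],
    [0, 0, -4],
    [0, 0, -4],
  ],
  grip=[-1, -1, -1, -1, -1],
)

```text
clock: 10.7
tool_pos: [0.574, 0.0135, 0.148]
eef_rot: [0.291, 0.957, -0.001, 0.001]
contact_force: [-2.5, -2.9, 7.6]
opening: 0.004
finger_force: 3.8
```

```bash
python3 st.py; python3 seal.py
```

```text
10.7 q [ 0.24  0.91 -0.62  1.82  0.82  0.68  0.12] pos [0.574  0.0135 0.148 ] F [-2.52 -2.92  7.65] M [-0.43  0.18  0.06] op 0.004
yaw 146.16 z [ 0.    -0.003 -1.   ]
rad 0.0387 phi -35.5
top 25 seal r 0.0342 ang 101.2
side 10 seal r 0.0445 ang -121.1
```

Request:
play_rows(
  translation=[
    [0.0001, 0.0027, 0],
    [0.0001, 0.0027, 0],
    [0.0001, 0.0027, 0],
    [0.0001, 0.0027, 0],
  ],
  delta_rot=[
    [0, 0, -4],
    [0, 0, -4],
    [0, 0, -4],
    [0, 0, -4],
  ],
  grip=[-1, -1, -1, -1],
)

```text
clock: 11.3
tool_pos: [0.5796, 0.0232, 0.1481]
eef_rot: [0.155, 0.988, -0.001, 0.001]
contact_force: [0.7, -1.9, 6.0]
opening: 0.007
finger_force: 3.0
```

```bash
python3 st.py; python3 seal.py
```

```text
11.3 q [ 0.26  0.94 -0.69  1.81  0.88  0.73  0.34] pos [0.5796 0.0232 0.1481] F [ 0.67 -1.88  5.97] M [-0.45 -0.31  0.06] op 0.007
yaw 162.15 z [ 0.002 -0.002 -1.   ]
rad 0.0392 phi -19.0
top 24 seal r 0.0347 ang 114.4
side 17 seal r 0.0439 ang -124.2
```

Request:
play_rows(
  translation=[
    [0.0003, 0.0027, 0.0002],
    [0.0003, 0.0027, 0],
    [0.0003, 0.0027, 0],
    [0.0002, 0.0027, 0],
    [0.0001, 0.0027, 0],
    [0.0001, 0.0027, 0.0001],
    [0.0001, 0.0027, 0],
    [0.0001, 0.0027, 0],
    [0.0001, 0.0027, 0],
    [0.0001, 0.0027, 0],
  ],
  delta_rot=[
    [0, 0, -4],
    [0, 0, -4],
    [0, 0, -4],
    [0, 0, -4],
    [0, 0, -4],
    [0, 0, -4],
    [0, 0, -4],
    [0, 0, -4],
    [0, 0, -4],
    [0, 0, -4],
  ],
  grip=[-1, -1, -1, -1, -1, -1, -1, -1, -1, -1],
)

```text
clock: 12.65
tool_pos: [0.5791, 0.0508, 0.1481]
eef_rot: [-0.192, 0.981, -0.001, 0.002]
contact_force: [3.6, -1.2, 4.8]
opening: 0.009
finger_force: 2.5
```

```bash
python3 st.py; python3 seal.py
```

```text
12.65 q [ 0.29  0.99 -0.84  1.8   1.    0.84  0.9 ] pos [0.5791 0.0508 0.1481] F [ 3.61 -1.25  4.84] M [-0.03 -0.7  -0.  ] op 0.009
yaw -157.85 z [ 0.005 -0.    -1.   ]
rad 0.0395 phi 22.0
top 40 seal r 0.0329 ang 154.4
side 21 seal r 0.0437 ang -124.3
```

Request:
play_rows(
  translation=[
    [0.0004, 0.0027, 0.0004],
    [0.0004, 0.0027, 0.0002],
    [0.0004, 0.0027, 0],
    [0.0003, 0.0027, 0],
    [0.0002, 0.0027, 0],
    [0.0001, 0.0027, 0],
    [0.0001, 0.0027, 0],
    [0.0001, 0.0027, 0],
  ],
  delta_rot=[
    [0, 0, -4],
    [0, 0, -4],
    [0, 0, -4],
    [0, 0, -4],
    [0, 0, -4],
    [0, 0, -4],
    [0, 0, -4],
    [0, 0, -4],
  ],
  grip=[-1, -1, -1, -1, -1, -1, -1, -1],
)

```text
clock: 13.75
tool_pos: [0.5652, 0.068, 0.148]
eef_rot: [-0.455, 0.89, -0.001, 0.003]
contact_force: [2.4, -0.2, 7.9]
opening: 0.004
finger_force: 3.8
```

```bash
python3 st.py; python3 seal.py
```

```text
13.75 q [ 0.31  1.02 -0.95  1.84  1.08  0.9   1.34] pos [0.5652 0.068  0.148 ] F [ 2.37 -0.19  7.92] M [ 0.07 -0.78  0.05] op 0.004
yaw -125.82 z [ 0.006  0.002 -1.   ]
rad 0.0392 phi 54.7
top 46 seal r 0.0313 ang -173.3
side 13 seal r 0.0442 ang -124.9
```

Request:
play_rows(
  translation=[
    [0.0003, 0.002, 0],
    [0.0003, 0.002, 0],
    [0.0002, 0.002, 0],
    [0.0001, 0.002, 0],
  ],
  delta_rot=[
    [0, 0, -3],
    [0, 0, -3],
    [0, 0, -3],
    [0, 0, -3],
  ],
  grip=[-1, -1, -1, -1],
)

```text
clock: 14.35
tool_pos: [0.5579, 0.0715, 0.148]
eef_rot: [-0.546, 0.838, -0.001, 0.003]
contact_force: [5.2, 0.1, 7.7]
opening: 0.004
finger_force: 3.7
```

```bash
python3 st.py; python3 seal.py
```

```text
14.35 q [ 0.32  1.03 -0.98  1.86  1.11  0.92  1.51] pos [0.5579 0.0715 0.148 ] F [5.25 0.12 7.66] M [-0.07 -0.99  0.03] op 0.004
yaw -113.85 z [ 0.006  0.002 -1.   ]
rad 0.0387 phi 66.5
top 48 seal r 0.0308 ang -161.6
side 5 seal r 0.0453 ang -135.7
```

Request:
play_rows(
  translation=[
    [0.0001, 0.002, 0],
    [0.0001, 0.002, 0],
    [0.0001, 0.002, 0],
  ],
  delta_rot=[
    [0, 0, -3],
    [0, 0, -3],
    [0, 0, -3],
  ],
  grip=[-1, -1, -1],
)

```text
clock: 14.82
tool_pos: [0.5524, 0.0729, 0.148]
eef_rot: [-0.61, 0.793, -0.002, 0.003]
contact_force: [3.4, -1.0, 8.3]
opening: 0.005
finger_force: 3.9
```

```bash
python3 st.py; python3 seal.py
```

```text
14.82 q [ 0.33  1.04 -1.01  1.87  1.13  0.94  1.64] pos [0.5524 0.0729 0.148 ] F [ 3.43 -1.05  8.33] M [-0.15 -0.91 -0.02] op 0.005
yaw -104.88 z [ 0.006  0.001 -1.   ]
rad 0.0382 phi 75.0
top 54 seal r 0.0303 ang -160.9
side 3 seal r 0.0455 ang -140.2
```

Request:
play_rows(
  translation=[
    [0.0001, 0.002, 0],
    [0.0001, 0.002, 0],
    [0.0001, 0.002, 0],
  ],
  delta_rot=[
    [0, 0, -3],
    [0, 0, -3],
    [0, 0, -3],
  ],
  grip=[-1, -1, -1],
)

```text
clock: 15.3
tool_pos: [0.5464, 0.074, 0.148]
eef_rot: [-0.67, 0.742, -0.002, 0.003]
contact_force: [4.3, -1.4, 7.5]
opening: 0.006
finger_force: 3.8
```

```bash
python3 seal.py
```

```text
top 56 seal r 0.0302 ang -158.0
```

Request:
play_rows(
  translation=[
    [0, -0.0013, 0],
    [0, -0.0013, 0],
    [0, -0.0013, 0],
    [0, 0, -0.0005],
    [0, 0, -0.001],
    [0, 0, -0.004],
    [0, 0, -0.015],
    [0, 0, -0.02],
  ],
  delta_rot=[
    [0, 0, 2],
    [0, 0, 2],
    [0, 0, 2],
    [0, 0, 0],
    [0, 0, 0],
    [0, 0, 0],
    [0, 0, 0],
    [0, 0, 0],
  ],
  grip=[-1, -1, -1, -1, -1, -1, -1, -1],
)

```text
clock: 16.4
tool_pos: [0.5472, 0.073, 0.1877]
eef_rot: [-0.63, 0.777, 0.0, -0.0]
contact_force: [0.1, 0.0, 0.6]
opening: 0.003
finger_force: 0.0
```

```bash
python3 st.py; python3 seal.py; python3 - <<'E'
from h import *
im=cv2.imread("pics/last_top.png"); cv2.imwrite("pics/c1.png",cv2.resize(im[140:270,205:375],None,fx=4.7,fy=4.6,interpolation=cv2.INTER_CUBIC))
E
```

```text
16.4 q [ 0.35  0.98 -1.06  1.86  1.05  0.99  1.74] pos [0.5472 0.073  0.1877] F [0.15 0.04 0.58] M [ 0.14 -0.08  0.  ] op 0.003
yaw -101.88 z [-0.001 -0.    -1.   ]
rad 0.0373 phi 82.8
top 67 seal r 0.0296 ang -165.4
side 53 seal r 0.0293 ang -155.1
```

View pics/c1.png

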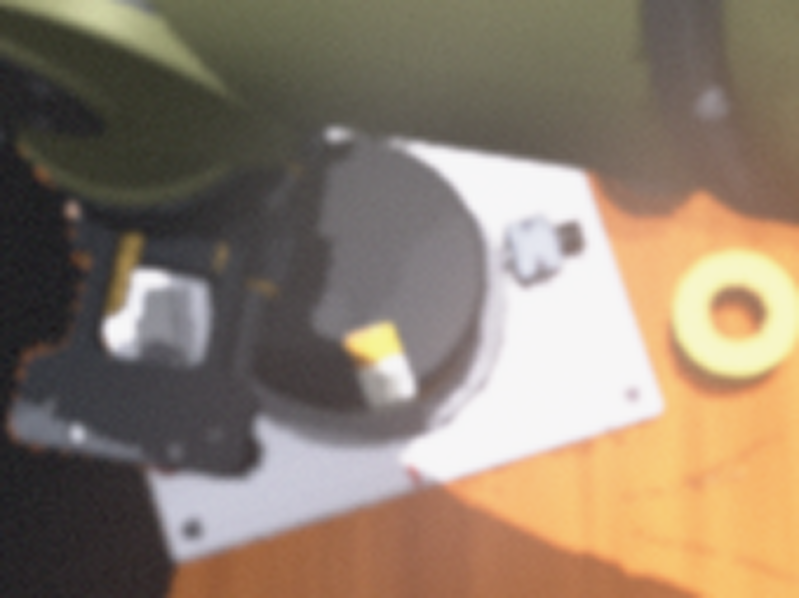

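The seal now sits at (375,365), pointing at the red line, and the plunger's rear knob has moved in from (580,235) to (570,237). The pot also refused to turn further under the fingertip, so it is latched. Next is the clip: I lower the shut fingers on the pot side of the knob.

Request:
play_rows(
  translation=[
    [0.0005, 0.012, 0],
    [0.001, 0.02, 0],
    [0.001, 0.02, 0],
    [0.0006, 0.0116, 0],
    [0, 0, 0],
    [0, 0, 0],
    [0, 0, 0.012],
    [0, 0, 0.02],
    [0, 0, 0.02],
    [0, 0, 0.02],
    [0, 0, 0.009],
    [0, 0, 0.0027],
    [0, 0, 0],
  ],
  delta_rot=[
    [0, 0, 0],
    [0, 0, 0],
    [0, 0, 0],
    [0, 0, 0],
    [0, 0, -9.6],
    [0, 0, -9.7],
    [0, 0, 0],
    [0, 0, 0],
    [0, 0, 0],
    [0, 0, 0],
    [0, 0, 0],
    [0, 0, 0],
    [0, 0, 0],
  ],
  grip=[-1, -1, -1, -1, -1, -1, -1, -1, -1, -1, -1, -1, -1],
)

```text
clock: 18.12
tool_pos: [0.4847, 0.0833, 0.1035]
eef_rot: [0.751, -0.66, 0.0, -0.0]
contact_force: [-0.4, -0.5, -0.0]
opening: 0.001
finger_force: 0.0
```

```bash
cat > cl.py <<'E'
from h import *
s=r.get_state(); a=np.radians(16.0)
Rm=np.array([[np.cos(a),np.sin(a)],[-np.sin(a),np.cos(a)]])
p=Rm@(s['tool_pos'][:2]-[.5425,.036])-[0,.078]
m=R.from_quat(s['eef_rot']).as_matrix(); x=Rm@m[:2,0]; y=Rm@m[:2,1]
print(round(s['clock'],2),'q',s['q'].round(2),'z',s['tool_pos'][2].round(4),'F stand',(Rm@s['contact_force'][:2]).round(1),s['contact_force'][2].round(1))
print('rel pivot (stand)',p.round(4),'in tool',(p@x).round(4),(p@y).round(4),'theta tool deg',np.degrees(np.arctan2(-x[0],-x[1])).round(1))
E
python3 cl.py
```

```text
18.12 q [ 0.3   1.1  -1.01  2.07  1.34  0.88  1.72] z 0.1035 F stand [-0.6 -0.4] -0.0
rel pivot (stand) [-0.0425 -0.0166] in tool 0.0228 0.0395 theta tool deg 8.6
```

Request:
play_rows(
  translation=[
    [-0.003, 0, 0],
    [-0.0015, 0, 0],
    [-0.0015, 0, 0],
    [-0.0035, 0.0013, 0],
    [-0.0035, 0.0013, 0],
    [-0.0035, 0.0013, 0],
    [-0.0035, 0.0013, 0],
  ],
  delta_rot=[
    [0, 0, 0],
    [0, 0, 0],
    [0, 0, 0],
    [0, 0, 5],
    [0, 0, 5],
    [0, 0, 5],
    [0, 0, 5],
  ],
  grip=[-1, -1, -1, -1, -1, -1, -1],
)

```text
clock: 19.0
tool_pos: [0.4784, 0.1023, 0.1033]
eef_rot: [-0.624, 0.781, -0.001, -0.001]
contact_force: [-1.3, -1.7, 1.9]
opening: 0.005
finger_force: 1.0
```

```bash
python3 cl.py
```

```text
19.0 q [ 0.25  1.08 -0.98  2.08  1.34  0.86  1.32] z 0.1033 F stand [-1.7 -1.3] 1.9
rel pivot (stand) [-0.0434  0.0034] in tool 0.0179 0.0397 theta tool deg 28.8
```

Request:
play_rows(
  translation=[
    [-0.0035, 0.0013, 0],
    [-0.0035, 0.0013, 0],
    [-0.0035, 0.0013, 0],
    [-0.0035, 0.0013, 0],
    [-0.0035, 0.0013, 0],
    [-0.0035, 0.0013, 0],
    [-0.0035, 0.0013, 0],
    [-0.0035, 0.0013, 0],
    [-0.0035, 0.0013, 0],
    [-0.0035, 0.0013, 0],
    [-0.0035, 0.0013, 0],
  ],
  delta_rot=[
    [0, 0, 5],
    [0, 0, 5],
    [0, 0, 5],
    [0, 0, 5],
    [0, 0, 5],
    [0, 0, 5],
    [0, 0, 5],
    [0, 0, 5],
    [0, 0, 5],
    [0, 0, 5],
    [0, 0, 5],
  ],
  grip=[-1, -1, -1, -1, -1, -1, -1, -1, -1, -1, -1],
)

```text
clock: 20.38
tool_pos: [0.489, 0.1412, 0.1032]
eef_rot: [-0.193, 0.981, 0.0, -0.001]
contact_force: [-3.3, 0.7, 0.3]
opening: 0.004
finger_force: 1.2
```

```bash
python3 cl.py
```

```text
20.38 q [ 0.14  1.06 -0.91  2.02  1.27  0.8   0.39] z 0.1032 F stand [-3.   1.6] 0.3
rel pivot (stand) [-0.0224  0.0379] in tool 0.0181 0.0401 theta tool deg 83.7
```

Now the last part in small pushes along tool −x until the stop is felt.

Request:
play_rows(
  translation=[
    [-0.0021, 0.0008, 0],
    [-0.0021, 0.0008, 0],
    [-0.001, 0, 0],
    [-0.001, 0, 0],
  ],
  delta_rot=[
    [0, 0, 3],
    [0, 0, 3],
    [0, 0, 0],
    [0, 0, 0],
  ],
  grip=[-1, -1, -1, -1],
)

```text
clock: 20.88
tool_pos: [0.4953, 0.1445, 0.1033]
eef_rot: [-0.143, 0.99, 0.0, -0.0]
contact_force: [-1.0, 0.3, 1.0]
opening: 0.005
finger_force: 1.0
```

```bash
python3 cl.py
```

```text
20.88 q [ 0.13  1.06 -0.9   2.    1.26  0.8   0.3 ] z 0.1033 F stand [-0.8  0.6] 1.0
rel pivot (stand) [-0.0155  0.0394] in tool 0.0152 0.0395 theta tool deg 89.5
```

Request:
play_rows(
  translation=[
    [-0.0005, 0, 0],
    [-0.0005, 0, 0],
    [0, 0, 0],
  ],
  delta_rot=[
    [0, 0, 0],
    [0, 0, 0],
    [0, 0, 0],
  ],
  grip=[-1, -1, -1],
)

```text
clock: 21.25
tool_pos: [0.4967, 0.1446, 0.1033]
eef_rot: [-0.143, 0.99, -0.0, 0.0]
contact_force: [-2.7, 1.4, 0.7]
opening: 0.007
finger_force: 0.8
```

```bash
python3 cl.py
```

```text
21.25 q [ 0.13  1.06 -0.9   2.    1.25  0.8   0.31] z 0.1033 F stand [-2.2  2. ] 0.7
rel pivot (stand) [-0.0141  0.039 ] in tool 0.0138 0.0391 theta tool deg 89.6
```

Request:
play_rows(
  translation=[
    [-0.0005, 0, 0],
    [-0.0005, 0, 0],
    [-0.0005, 0, 0],
  ],
  delta_rot=[
    [0, 0, 0],
    [0, 0, 0],
    [0, 0, 0],
  ],
  grip=[-1, -1, -1],
)

```text
clock: 21.62
tool_pos: [0.4971, 0.1448, 0.1032]
eef_rot: [-0.143, 0.99, -0.0, -0.001]
contact_force: [-5.2, 0.5, 2.8]
opening: 0.005
finger_force: 2.9
```

Request:
play_rows(
  translation=[
    [-0.0005, 0, 0],
    [-0.0005, 0, 0],
  ],
  delta_rot=[
    [0, 0, 0],
    [0, 0, 0],
  ],
  grip=[-1, -1],
)

```text
clock: 21.88
tool_pos: [0.4973, 0.1449, 0.1032]
eef_rot: [-0.143, 0.99, -0.001, -0.002]
contact_force: [-7.5, -1.3, 3.9]
opening: 0.007
finger_force: 3.9
```

Request:
play_rows(
  translation=[
    [-0.0005, 0, 0],
    [-0.0005, 0, 0],
  ],
  delta_rot=[
    [0, 0, 0],
    [0, 0, 0],
  ],
  grip=[-1, -1],
)

```text
clock: 22.12
tool_pos: [0.4974, 0.1449, 0.1031]
eef_rot: [-0.143, 0.99, -0.001, -0.002]
contact_force: [-9.1, -2.2, 5.2]
opening: 0.007
finger_force: 4.8
```

```bash
python3 cl.py
```

```text
22.12 q [ 0.13  1.06 -0.9   1.99  1.24  0.8   0.32] z 0.1031 F stand [-9.3  0.4] 5.2
rel pivot (stand) [-0.0133  0.0391] in tool 0.013 0.0392 theta tool deg 89.5
```

The stop is felt: the force rises to 9 N with no further motion. I'll back off, lift, clear the view and check.

Request:
play_rows(
  translation=[
    [0.002, 0, 0],
    [0.004, 0, 0],
    [0.006, 0, 0],
    [0.006, 0, 0],
    [0, 0, -0.02],
    [0, 0, -0.04],
    [0, 0, -0.04],
    [0.02, 0, -0.02],
    [0.04, 0, 0],
    [0.04, 0, 0],
    [0.03, 0, 0],
    [0, 0, 0],
  ],
  delta_rot=[
    [0, 0, 0],
    [0, 0, 0],
    [0, 0, 0],
    [0, 0, 0],
    [0, 0, 0],
    [0, 0, 0],
    [0, 0, 0],
    [0, 0, 0],
    [0, 0, 0],
    [0, 0, 0],
    [0, 0, 0],
    [0, 0, 0],
  ],
  grip=[-1, -1, -1, -1, -1, -1, -1, -1, -1, -1, -1, -1],
)

```text
clock: 23.62
tool_pos: [0.3564, 0.1026, 0.2235]
eef_rot: [-0.144, 0.99, -0.001, -0.0]
contact_force: [-0.3, 0.2, -1.6]
opening: 0.005
finger_force: 0.0
```

```bash
python3 seal.py; python3 - <<'E'
from h import *
im=cv2.imread("pics/last_top.png"); a=cv2.resize(im[140:270,205:375],None,fx=4.7,fy=4.6,interpolation=cv2.INTER_CUBIC)
cv2.imwrite("pics/c2.png",a)
im=cv2.imread("pics/last_side.png"); cv2.imwrite("pics/c3.png",cv2.resize(im[170:320,200:370],None,fx=4,fy=4,interpolation=cv2.INTER_CUBIC))
E
```

```text
top 68 seal r 0.03 ang -164.5
side 70 seal r 0.0283 ang -150.2
```

View pics/c2.png

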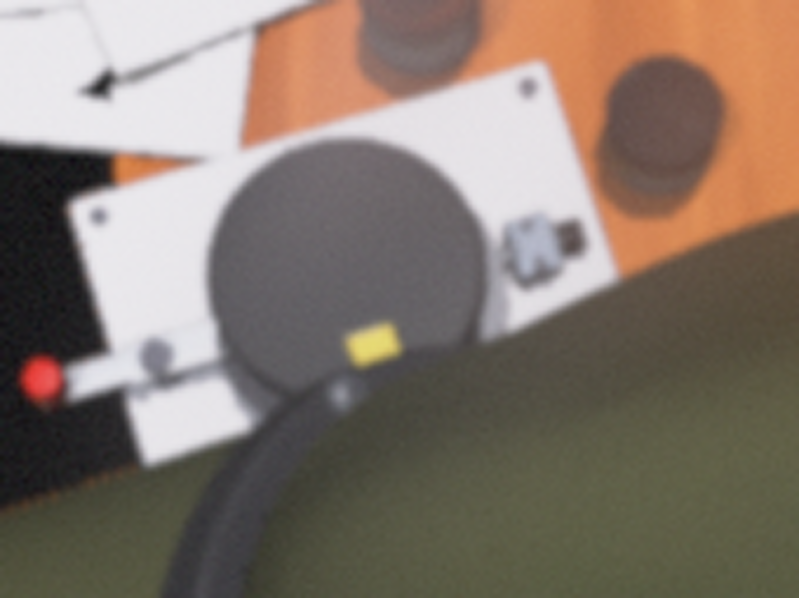

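View pics/c3.png

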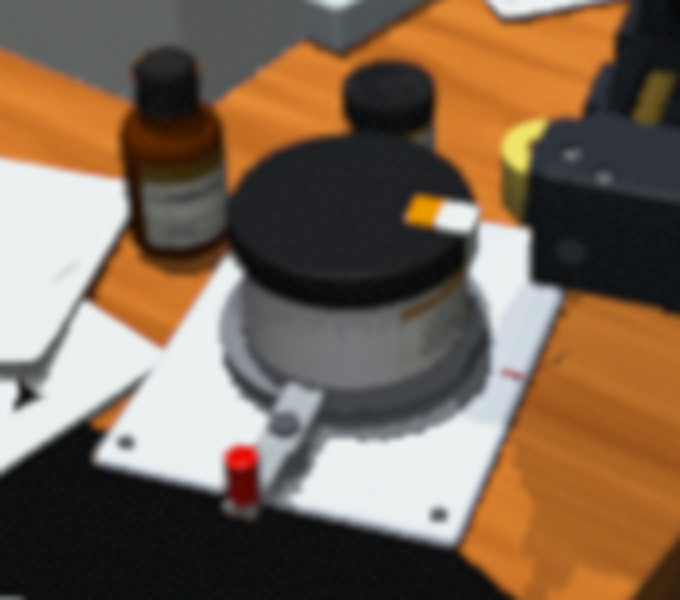

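The top crop shows the knob swung out to (42,378) with the clip in line with the pin, and the pot's seal at the front. The side crop shows the tab over the foot at (295,400) and the bottle and jar undisturbed. I'm handing in.

```bash
python3 -c "
from plant import r
print(r.finish_job())"
```

```text
the job is handed in; nothing more can be done
None
```

The job is handed in: the pot is latched by the plunger with its label to the front, the clip is pushed against its stop over the pot's foot, the highest force I read was about 14 N, and the bottle, jar and tape roll were not touched.

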